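# Refit the bayonet battery cap of a work lantern

## Robot

A 6-joint arm with a two-finger parallel gripper is mounted at the origin on the work surface. World frame = base frame: x ahead of the robot, y to its left, z up, the work surface at z = 0. Lengths are in mm, angles in rad, forces in N, time in s.
With the tool pointing down it reaches from about 325 to 900 mm from the base axis. Payload 6.1 kg.
Tool frame: the origin (TCP) lies between the finger pads; the fingertips stand env.tip_reach ahead of it and the grasp point (between the pads) lies 5 mm behind it (env.tip_reach is the distance from the TCP to the fingertips, in mm); z points along the fingers, y is the direction in which the jaws open and shut (so a half turn about z gives the same grasp; the last joint's range is limited). The gripper opens to 87 mm and grips with 3 to 60 N. Pads are 19 mm wide; open, the fingers measure 117 mm over their backs; the gripper's body (75 mm by 190 mm) begins 51 mm behind the grasp point.
Start: joints at [1.158, 0.22, 1.526, -0, 1.395, -0.126], TCP at [176.801, 599.464, 199.338] pointing down, gripper open.
Joint ranges: [-2.98, 2.98], [-0.91, 2.08], [0.09, 2.57], [-1.24, 4.39], [0.2, 2.65], [-2.68, 2.68]. Speed limits (rad/s): [2.57, 2.57, 3.01, 3.14, 3.14, 3.14].

## Interface

Orientations are given as [roll, pitch, yaw] about the fixed x, y, z axes, in that order (R = Rz(yaw) Ry(pitch) Rx(roll)).
In Python, from rig import env, read_camera gives the robot as it stands.
- The arm moves only by the tool play_rows, never from a script. Its argument "plan" is a list of rows, each a list of 4 numbers: the shift along the tool's x, y, z in m, then the turn about the tool's z in degrees. A call has exactly 8 rows; each row is the pose to reach, as a shift and turn from the pose commanded when the call began, along the tool's axes at that moment; what a row does not reach only later rows make up. A row lasts 1/10 s, in which the tool goes at most 50 mm and 8.59 degrees, less where a joint would pass 70% of its speed; a pose out of reach is approached as far as the arm can. A call with a gripper value outside its range is refused whole. "claw" is the opening in per cent of the stroke, from 0 (shut) to 100 (fully open), set as the call begins (left out, the last holds). The fingers move at their own pace and stop on an object; "grip_force" is the grip in N (left out, the last holds). Time passes only in rows, so rows that repeat a pose let the fingers close, or fill a call up. It gives the time, the measured TCP pose, the force and the opening at its end, in the units of the state.
- env.read_state(): the state, without advancing time (a new reading comes with each control period).
- read_camera(name): name is "scene" or "top" or "wrist"; returns a dict with "color" (384x512x3 uint8, red, green, blue), "depth" (384x512 float32, mm along the optical axis (not along the pixel's ray), 0 where there is no reading), "mtx" (3x3 intrinsics, pixels), "R" (3x3) and "t" (3): a world point X has camera coordinates R X + t; the wrist camera has in their place "mount" (4x4, takes a point from camera to tool coordinates, whose origin is the TCP and whose axes are the flange's). Camera axes: x right, y down, z forward; pixel columns grow to the right and rows downward; lengths in mm; the calibration is good to about 2 mm. A picture is of the moment at which its call begins: read the wrist's pose just before it.
- env.finish_job(): hands the job in, once; it reports no verdict.
The state is a dict: "t": time; "joint_pos": joint angles; "joint_velocities": joint speeds; "tau": joint torques, N m; "tool_pos": TCP position; "eef_rot": TCP orientation; "wrist_force": force on the tool from outside, world axes, zero at the start; "torque": the same for the moment, N m; "gripper_width": opening from 0.0 (shut) to 1.0 (fully open).
Only numpy, scipy, OpenCV 4.12 (cv2) and the standard library are available. Lean on these libraries where they do the work, as an engineer would, in place of code of your own. Each camera call takes 0.05 s, during which the arm holds its last target.

## Task

The yellow work lantern stands head down in its cradle with its battery compartment open on top. Take the cap with the two red lugs by its bar, line its lugs up with the two red-marked slots of the lantern's collar, push it in against the spring and turn it clockwise (seen from above) to the stop, then let go so that it stays locked. Leave the other cap, the one with three blue lugs, where it lies.

Things in the scene. Friction and masses are not known exactly. Their poses are not given: they have to be found in the camera images.
- mouth (a point): Top centre of the yellow lantern's collar, 110 mm above the table; z up. Lantern fixed, 98 mm across, cradle 120. Two slots, marked red, at its +x and -x: 24 mm wide at the bore, out to 89 mm across. Between them a lip 5 mm thick, bore 64 mm, with 25 mm free height below. Lugs under the lip turn clockwise seen from above, 60 degrees from the slots to a hard stop; the other way is blocked.
- contact (a joint): Copper contact disc, 44 mm across, inside the collar, 7 mm below its top. 0 = up (start), grows to 0.023 m as the cap presses it down. Its spring pushes up with 1.5 N at first, 7 N fully down, and holds turned lugs up against the lip; an unturned cap is pushed out again.
- cap_centre (a point): Right cap, 80 g: black plug 56 mm across, 22 high; this point on its axis 27 mm above the underside, z up. Two red lugs along +x and -x, 80 mm over both, 10 wide, their top 17 mm below this point. Red bar grip along x: 50 mm long, 14 thick, top 27 mm above this point, lower end 5 mm below it. Turn it when this point is 0 to 9 mm above mouth (5 is good); locked and released it rises to 12.
- other_cap_centre (a point): A cap of another lamp, to be left alone: grey plug of the same size with three blue lugs 120 degrees apart and a blue bar grip; this point is on its axis 27 mm above its underside. The two caps may lie in either place.
There are look-alikes about, which are no part of the job. Of the things that look like the part that bears mouth, take the one that is farthest to the robot's right at the start.

How it is judged:
By the outcome, as a careful person would: the job done as asked, in the order asked, and still so for the second after the job is handed in, with the robot touching nothing.
It also fails if it takes over 45 s, if anything falls off the work surface, if the arm or the gripper's body presses on something with over 40 N, if the wrist force passes 120 N, or if a joint passes its speed limit or range.

## Working session

There is one attempt and no reset: what is moved stays moved. The work goes in short steps, Python scripts to look and compute and a tool call to move; the robot and the scene stay as the last step left them, time stands still between calls to the robot, and variables do not carry over. Pictures are saved under pics/ and viewed, and the job is handed in when it is done.

Besides the shell and the picture viewer there is one more tool, called as a command line: name --pt "numbers of a row" for each row, then --argument value for the rest. play_rows: Moves the arm, as the interface text tells. Its arguments: {"type":"object","properties":{"plan":{"type":"array"},"claw":{"type":"number"},"grip_force":{"type":"number"}},"required":["plan"]}

```bash
ls; mkdir -p pics; python3 - <<'E'
from rig import env, read_camera
import cv2,numpy as np
print(env.read_state(), env.tip_reach)
for n in ["scene","top","wrist"]:
    c=read_camera(n); cv2.imwrite(f"pics/{n}0.png",c["color"][...,::-1])
    np.savez(f"{n}0.npz",**c)
    print(n,c["mtx"].tolist(),{k:np.round(c[k],3).tolist() for k in("R","t","mount") if k in c})
E
```

```text
pics
{'t': 0.0, 'joint_pos': array([ 1.15788390e+00,  2.21236663e-01,  1.52759818e+00, -2.65133765e-05,
        1.39469376e+00, -1.26092141e-01]), 'joint_velocities': array([ 0.0013512 , -0.00091215,  0.00168164,  0.00109314,  0.00090209,
        0.00034477]), 'tau': array([ 7.66613775e-04, -4.94619262e+01, -3.87376213e+01,  7.00818188e-02,
        5.71987079e-02, -1.48138420e-04]), 'tool_pos': array([176.55625538, 598.85617234, 198.23761556]), 'eef_rot': array([-3.13966880e+00, -2.17573707e-04,  2.85477683e+00]), 'wrist_force': array([0.25937368, 0.21882435, 0.12361033]), 'torque': array([ 0.00738786, -0.02861802, -0.04999349]), 'gripper_width': 0.9990412939727459} 14.0
scene [[467.9641769233818, 0.0, 251.7200829600813], [0.0, 467.9641769233818, 193.16267560425462], [0.0, 0.0, 1.0]] {'R': [[0.297, 0.955, 0.005], [0.782, -0.24, -0.575], [-0.548, 0.175, -0.818]], 't': [-256.108, -282.941, 1489.832]}
top [[452.3149101985314, 0.0, 255.1221982959488], [0.0, 452.3149101985314, 192.44614400462677], [0.0, 0.0, 1.0]] {'R': [[0.005, -1.0, -0.003], [-0.995, -0.004, -0.101], [0.101, 0.004, -0.995]], 't': [105.842, 482.975, 1337.192]}
wrist [[282.07083388361525, 0.0, 259.5493961925359], [0.0, 282.07083388361525, 190.04779330281121], [0.0, 0.0, 1.0]] {'mount': [[-0.001, -0.965, -0.262, 71.644], [1.0, -0.001, 0.001, -0.089], [-0.001, -0.262, 0.965, -184.596], [0.0, 0.0, 0.0, 1.0]]}
```

View pics/scene0.png

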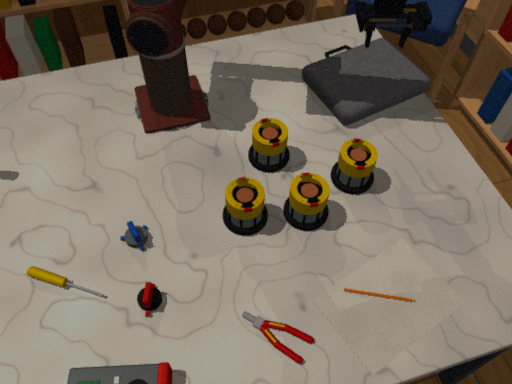

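View pics/top0.png

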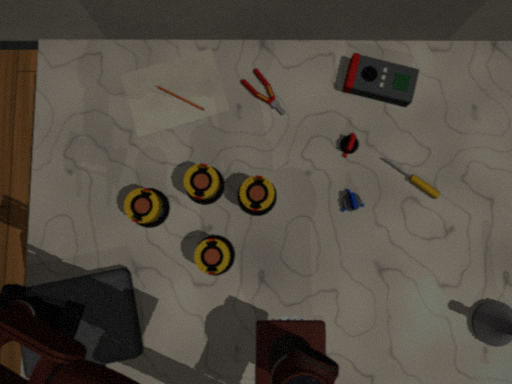

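View pics/wrist0.png

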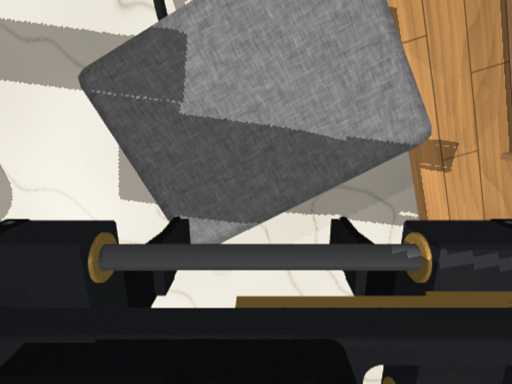

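Top view: four lanterns at (147,206), (203,182), (257,193), (213,256). Image right is −y, so the rightmost for the robot is (257,193), which is (245,195) in the scene view. There are two caps: the red-lug one at (349,145) and the blue one at (350,200). The red pliers and the meter are not part of the job. Next I'll measure and make a close crop.

```bash
cat > h.py <<'E'
import numpy as np,cv2
def load(n): return dict(np.load(n+".npz"))
def ray(c,uv,z):
    K,R,t=c["mtx"],c["R"],c["t"]
    d=R.T@np.linalg.inv(K)@np.array([uv[0],uv[1],1.]); o=-R.T@t
    return o+d*(z-o[2])/d[2]
def proj(c,X):
    p=c["mtx"]@(c["R"]@np.array(X,float)+c["t"]); return p[:2]/p[2]
def masks(c):
    h=cv2.cvtColor(c["color"],cv2.COLOR_RGB2HSV)
    H,S,V=h[...,0].astype(int),h[...,1],h[...,2]
    red=((H<6)|(H>174))&(S>170)&(V>70)
    yel=(H>18)&(H<35)&(S>150)&(V>60)
    return red.astype(np.uint8),yel.astype(np.uint8)
E
python3 - <<'E'
from h import *
for n,zs in(("top0",0),("scene0",0)):
    c=load(n); r,y=masks(c)
    print(n)
    for nm,m,z in(("red",r,110),("yel",y,105)):
        k,l,s,ce=cv2.connectedComponentsWithStats(m)
        for i in range(1,k):
            if s[i,4]>=6: print(nm,s[i].tolist(),ce[i].round(1),ray(c,ce[i],z).round(1), ray(c,ce[i],40).round(1)[:2])
a=load("top0")["color"];b=load("scene0")["color"]
f=lambda im,u,v,w=32:cv2.resize(im[v-w:v+w,u-w:u+w],(390,390),interpolation=cv2.INTER_CUBIC)
cv2.imwrite("pics/crop0.png",np.hstack([f(a,257,193),f(a,349,150)])[...,::-1])
cv2.imwrite("pics/crop1.png",np.hstack([f(b,245,198),f(b,150,297)])[...,::-1])
E
```

```text
top0
red [346, 54, 14, 34, 221] [352.8  70.1] [ 831.3 -173.7  110. ] [ 858.1 -189. ]
red [255, 69, 14, 17, 55] [261.2  77.1] [809.7  91.7 110. ] [835.3  91.1]
red [242, 80, 16, 15, 53] [249.2  86.5] [781.3 126.3 110. ] [805.3 127.6]
red [267, 96, 8, 7, 27] [270.7  99.3] [743.6  64.  110. ] [765.6  61.8]
red [348, 133, 8, 17, 69] [351.6 141.4] [ 621.2 -166.6  110. ] [ 636.4 -181.4]
red [344, 153, 3, 4, 9] [344.9 154.7] [ 582.9 -147.   110. ] [ 596.  -160.8]
red [201, 164, 4, 2, 6] [202.8 164.3] [553.4 256.6 110. ] [564.9 265. ]
red [256, 176, 5, 2, 6] [258.3 176.2] [520.2  98.8 110. ] [529.8  98.6]
red [196, 196, 5, 2, 7] [197.6 196.7] [461.  269.9 110. ] [467.4 279.1]
red [252, 208, 6, 3, 8] [254.5 209. ] [427.1 109.2 110. ] [431.6 109.6]
red [133, 220, 5, 3, 7] [135.3 220.7] [392.7 443.5 110. ] [395.3 462.3]
red [209, 273, 6, 1, 6] [211.5 273. ] [248.9 227.6 110. ] [243.6 234.4]
yel [261, 96, 6, 4, 7] [263.6  97.3] [751.2  84.6 105. ] [771.9  83.6]
yel [184, 164, 16, 33, 225] [189.7 178.8] [512.5 293.9 105. ] [521.  303.7]
yel [203, 166, 16, 33, 247] [211.8 182.8] [501.2 231.  105. 
[... 2175 characters left out ...]
 ] [ 817.2 -180.2]
yel [0, 0, 12, 10, 107] [5.2 4.1] [-537.5 -458.3  105. ] [-650.3 -483.8]
yel [409, 9, 6, 2, 11] [411.5   9.5] [-102.2  875.9  105. ] [-185.2  941.4]
yel [252, 118, 36, 38, 800] [269.1 137.6] [313.4 219.8 105. ] [258.8 240.5]
yel [338, 139, 40, 39, 877] [356.6 159. ] [451.7 415.7 105. ] [406.4 449.8]
yel [289, 173, 41, 42, 935] [307.8 194.4] [520.3 252.  105. ] [479.8 274.9]
yel [225, 178, 40, 42, 916] [244.3 199.2] [487.9  96.9 105. ] [445.1 109.2]
yel [27, 267, 41, 20, 400] [ 46.6 276.2] [ 557.1 -379.2  105. ] [ 519.1 -399.4]
yel [269, 322, 16, 5, 32] [276.7 324.3] [809.3  70.6 105. ] [788.5  81.1]
yel [265, 330, 11, 12, 35] [270.  335.7] [827.7  49.8 105. ] [808.2  58.9]
```

View pics/crop0.png

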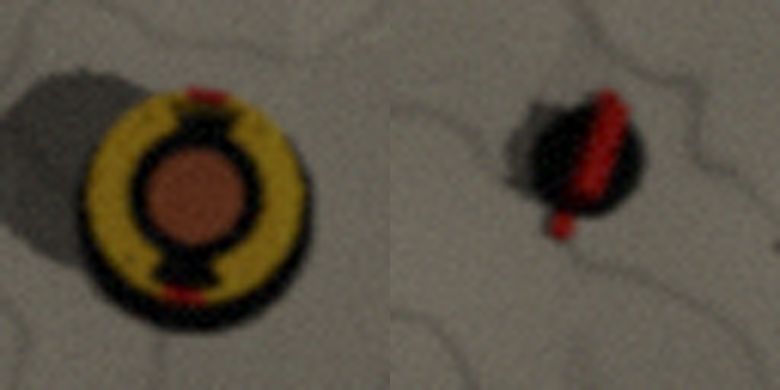

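View pics/crop1.png

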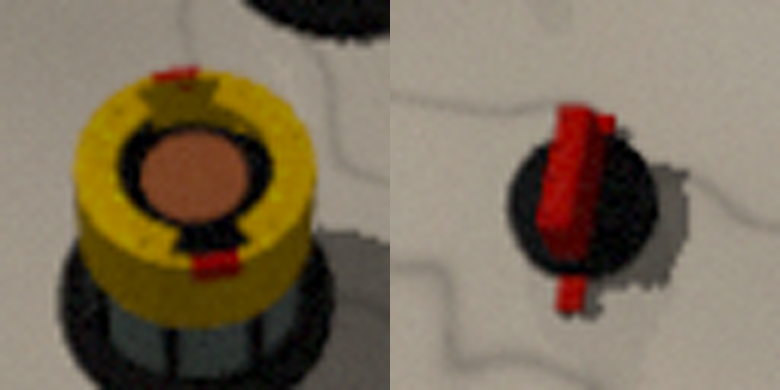

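Choice confirmed. The crops show the lantern at top (257,193), with red marks at (258,176) and (254,209), and the cap standing upright with its red bar and lug at (345,155). Next, the cap estimate.

```bash
python3 - <<'E'
from h import *
for n in("top0","scene0"):
    c=load(n); r,_=masks(c)
    m=np.zeros_like(r)
    if n=="top0": m[130:160,338:362]=r[130:160,338:362]
    else: m[275:320,138:165]=r[275:320,138:165]
    k,l,s,ce=cv2.connectedComponentsWithStats(m)
    for i in range(1,k):
        if s[i,4]<6: continue
        ys,xs=np.where(l==i); P=np.array([ray(c,(x,y),54 if s[i,4]>40 else 8)[:2] for x,y in zip(xs,ys)],np.float32)
        print(n,s[i],P.mean(0),cv2.minAreaRect(P))
    # black plug centroid
    V=c["color"].max(2)
    b=((V<45)).astype(np.uint8); 
    print(n,"depth at bar",[c["depth"][int(ce[i][1]),int(ce[i][0])] for i in range(1,k)])
a=load("top0")
from rig import env
s=env.read_state(); print(s["tool_pos"],s["eef_rot"])
E
```

```text
top0 [348 133   8  17  69] [ 633.4129 -178.4524] ((634.0573120117188, -179.02903747558594), (12.859283447265625, 50.060359954833984), 72.3430404663086)
top0 [344 153   3   4   9] [ 601.9933  -167.07538] ((602.485107421875, -167.4241485595703), (6.138512134552002, 9.401403427124023), 89.13531494140625)
top0 depth at bar [np.float32(1349.3448), np.float32(1387.5265)]
scene0 [142 283  13  23 142] [ 636.22925 -180.04271] ((638.8736572265625, -179.91929626464844), (20.314687728881836, 53.081703186035156), 62.59070587158203)
scene0 [146 310   4   6  24] [ 663.35004 -191.18214] ((663.3367309570312, -191.19091796875), (6.9239935874938965, 12.98369026184082), 79.93946075439453)
scene0 depth at bar [np.float32(1065.887), np.float32(1068.03), np.float32(1085.079)]
[176.59254953 598.9965899  198.49417178] [-3.14011716e+00 -2.03595795e-04  2.85477549e+00]
```

play_rows --pt "-0.03 -0.028 0 0" --pt "-0.065 -0.061 0 0" --pt "-0.1 -0.094 0 0" --pt "-0.135 -0.127 0 0" --pt "-0.17 -0.159 0 0" --pt "-0.205 -0.192 0 0" --pt "-0.24 -0.225 0 0" --pt "-0.275 -0.258 0 0" --claw 100

```text
t: 0.95
tool_pos: [368.0, 272.4, 199.3]
eef_rot: [3.141, 0.0, 2.855]
wrist_force: [1.5, -0.2, 0.4]
gripper_width: 0.997
```

play_rows --pt "-0.035 -0.033 0 0" --pt "-0.07 -0.066 0 0" --pt "-0.105 -0.099 0 0" --pt "-0.14 -0.131 0 0" --pt "-0.175 -0.164 0 0" --pt "-0.21 -0.197 0 0" --pt "-0.245 -0.23 0 0" --pt "-0.28 -0.263 0 0"

```text
t: 1.75
tool_pos: [562.3, -59.2, 199.1]
eef_rot: [3.141, -0.0, 2.854]
wrist_force: [1.1, 1.3, 0.7]
gripper_width: 1.002
```

play_rows --pt "-0.035 -0.033 0 0" --pt "-0.07 -0.066 0 0" --pt "-0.095 -0.09 0 2" --pt "-0.103 -0.097 0 3.5" --pt "-0.103 -0.097 0 3.5" --pt "-0.103 -0.097 0 3.5" --pt "-0.103 -0.097 0 3.5" --pt "-0.103 -0.097 0 3.5"

```text
t: 2.55
tool_pos: [632.9, -177.9, 199.7]
eef_rot: [3.141, 0.0, 2.796]
wrist_force: [0.3, -0.4, 0.6]
gripper_width: 1.0
```

```bash
python3 - <<'E'
from rig import env, read_camera
import cv2,numpy as np
s=env.read_state();c=read_camera("wrist")
np.savez("w1.npz",pos=s["tool_pos"],rot=s["eef_rot"],**c); print(s["t"],s["tool_pos"],s["eef_rot"],s["joint_pos"])
cv2.imwrite("pics/w1.png",c["color"][...,::-1])
E
```

```text
2.55 [ 632.85566293 -177.94216304  199.68121803] [3.14143831e+00 9.69760706e-05 2.79562723e+00] [-3.94034791e-01  2.96687368e-01  1.43445606e+00  1.60888431e-04
  1.41035978e+00 -1.61889139e+00]
```

View pics/w1.png

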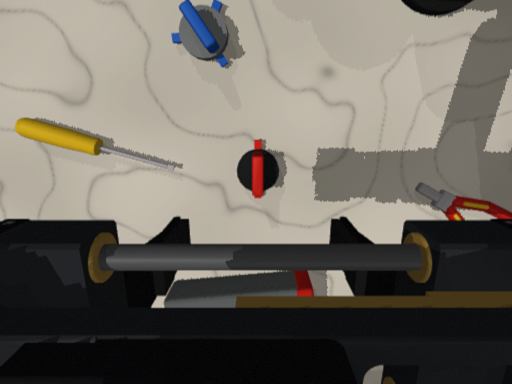

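The wrist view shows the red bar at (258,173) running vertically, so it is nearly aligned. The blue cap is clear at (205,32).

```bash
cat >> h.py <<'E'
from scipy.spatial.transform import Rotation as Ro
def wcam(c):
    T=np.eye(4);T[:3,:3]=Ro.from_euler("xyz",c["rot"]).as_matrix();T[:3,3]=c["pos"]
    M=np.linalg.inv(T@c["mount"]); return dict(c,R=M[:3,:3],t=M[:3,3])
def rects(c,m,z,amin=20):
    k,l,s,ce=cv2.connectedComponentsWithStats(m)
    for i in range(1,k):
        if s[i,4]<amin: continue
        ys,xs=np.where(l==i); P=np.array([ray(c,(x,y),z)[:2] for x,y in zip(xs,ys)],np.float32)
        b=cv2.minAreaRect(P); bp=cv2.boxPoints(b); e=[bp[1]-bp[0],bp[2]-bp[1]]; e=max(e,key=np.linalg.norm)
        print(s[i].tolist(),"px",ce[i].round(1),"mean",P.mean(0).round(1),"ctr",np.round(b[0],1),"size",np.round(b[1],1),"ang",np.degrees(np.arctan2(e[1],e[0])).round(1)%180)
E
python3 - <<'E'
from h import *
c=wcam(load("w1")); r,_=masks(c); m=r*0; m[120:215,225:300]=r[120:215,225:300]
rects(c,m,54); rects(c,m,10)
print("tcp px",proj(c,[*c["pos"][:2],54]))
im=c["color"][120:220,205:320]; cv2.imwrite("pics/w1c.png",cv2.resize(im,None,fx=5,fy=5,interpolation=cv2.INTER_CUBIC)[...,::-1])
# plug top circle: dark, z=22
V=c["color"].max(2); b=(V<50).astype(np.uint8); mm=b*0; mm[140:205,230:285]=(b|r)[140:205,230:285]
E
```

```text
[255, 140, 7, 10, 69] px [258.  144.6] mean [ 597.9 -167.1] ctr [ 597.8 -167. ] size [ 7.  10.4] ang 160.1
[252, 153, 11, 45, 476] px [257.1 174.4] mean [ 631.  -180.2] ctr [ 632.  -180.7] size [12.1 53.8] ang 160.3
[255, 140, 7, 10, 69] px [258.  144.6] mean [ 602.2 -168.8] ctr [ 602.2 -168.8] size [ 7.9 11.8] ang 160.1
[252, 153, 11, 45, 476] px [257.1 174.4] mean [ 639.8 -183.7] ctr [ 640.8 -184.3] size [13.8 61. ] ang 160.3
tcp px [259.37870379 175.37231303]
```

View pics/w1c.png

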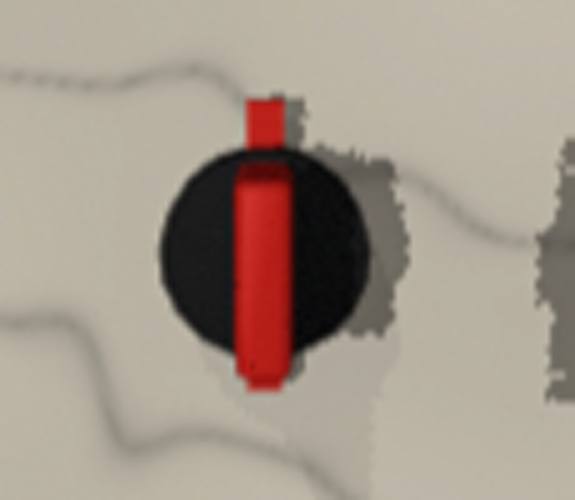

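```bash
python3 - <<'E'
from h import *
c=wcam(load("w1"))
R=Ro.from_euler("xyz",c["rot"]).as_matrix()
for uv,z in [((258,155.2),54),((258,195),54),((258,139.7),10),((258,197.5),10),((251.8,175),54),((263.3,175),54),((237,170),22),((279,170),22),((258,149),22),((253.9,143),10),((261.9,143),10)]:
    print(uv,z,(R.T@(ray(c,uv,z)-c["pos"])).round(1))
E
```

```text
(258, 155.2) 54 [ 24.2  -1.6 145.7]
(258, 195) 54 [-24.4  -1.7 145.7]
(258, 139.7) 10 [ 38.3  -1.8 189.7]
(258, 197.5) 10 [-40.8  -2.  189.7]
(251.8, 175) 54 [  0.5  -9.1 145.7]
(263.3, 175) 54 [  0.5   4.7 145.7]
(237, 170) 22 [  0.3 -29.2 177.7]
(279, 170) 22 [  0.2  25.6 177.7]
(258, 149) 22 [ 27.6  -1.7 177.7]
(253.9, 143) 10 [ 34.   -7.2 189.7]
(261.9, 143) 10 [ 34.    3.3 189.7]
```

play_rows --pt "0 -0.002 0.03 0" --pt "0 -0.002 0.07 0" --pt "0 -0.002 0.105 0" --pt "0 -0.002 0.13 0" --pt "0 -0.002 0.145 0" --pt "0 -0.002 0.153 0" --pt "0 -0.002 0.157 0" --pt "0 -0.002 0.157 0"

```text
t: 3.4
tool_pos: [633.0, -181.4, 43.2]
eef_rot: [-3.142, 0.001, 2.794]
wrist_force: [-0.9, -0.8, 0.4]
gripper_width: 0.998
```

play_rows --pt "0 0 0 0" --pt "0 0 0 0" --pt "0 0 0 0" --pt "0 0 0 0" --pt "0 0 0 0" --pt "0 0 0 0" --pt "0 0 0 0" --pt "0 0 0 0" --claw 0 --grip_force 40

```text
t: 4.2
tool_pos: [632.4, -181.3, 42.2]
eef_rot: [-3.142, -0.0, 2.794]
wrist_force: [0.2, 0.4, -0.5]
gripper_width: 0.357
```

play_rows --pt "0 0 0 0" --pt "0 0 0 0" --pt "0 0 0 0" --pt "0 0 0 0" --pt "0 0 0 0" --pt "0 0 0 0" --pt "0 0 0 0" --pt "0 0 0 0"

```text
t: 5.0
tool_pos: [632.4, -181.3, 42.3]
eef_rot: [-3.142, 0.0, 2.794]
wrist_force: [0.6, 0.0, -0.3]
gripper_width: 0.006
```

```bash
cat > look.py <<'E'
import sys
from rig import env, read_camera
import cv2,numpy as np
tag=sys.argv[1]; names=sys.argv[2:]
s=env.read_state(); print(s["t"],s["tool_pos"].round(1),s["eef_rot"].round(4),s["joint_pos"].round(3),s["wrist_force"].round(1),s["gripper_width"])
for n in names:
    s=env.read_state(); c=read_camera(n)
    if n=="wrist": c=dict(c,pos=s["tool_pos"],rot=s["eef_rot"])
    np.savez(f"{n}{tag}.npz",**c); cv2.imwrite(f"pics/{n}{tag}.png",c["color"][...,::-1])
E
python3 look.py 2 wrist scene
```

```text
5.0 [ 632.4 -181.3   42.3] [-3.1416  0.      2.7937] [-0.399  0.443  1.555 -0.     1.143 -1.622] [ 0.6  0.  -0.3] 0.006039289815529276
```

View pics/wrist2.png

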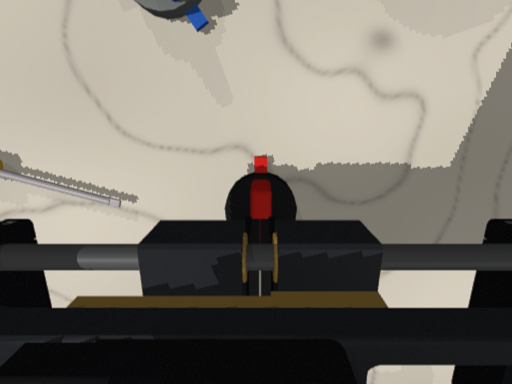

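View pics/scene2.png

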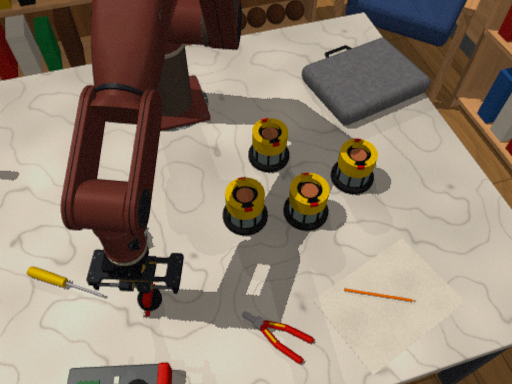

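```bash
python3 - <<'E'
from h import *
c=load("wrist2"); s=load("scene2")
a=cv2.resize(c["color"][140:310,200:320],(424,600),interpolation=cv2.INTER_CUBIC)
b=cv2.resize(s["color"][255:325,125:169],(376,600),interpolation=cv2.INTER_CUBIC)
cv2.imwrite("pics/z2.png",np.hstack([a,b])[...,::-1])
E
```

```text
(no output)
```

View pics/z2.png

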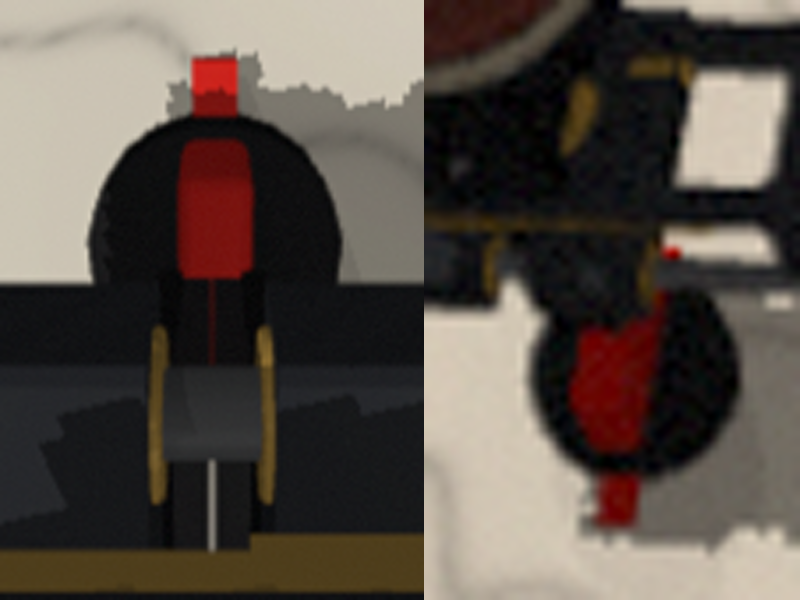

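```bash
python3 - <<'E'
from h import *
c=wcam(load("wrist2")); d=c["depth"]
R=Ro.from_euler("xyz",c["rot"]).as_matrix()
for u,v in [(260,185),(260,195),(260,205),(260,215),(252,225),(267,225),(260,225),(252,235),(247,225),(272,225),(252,285),(260,160),(240,200),(300,230),(252,222),(300,150)]:
    z=d[v,u]; p=np.linalg.inv(c["mtx"])@[u,v,1]*z; X=c["mount"]@[*p,1]
    print((u,v),z, "tool",X[:3].round(1),"world",(c["R"].T@(p-c["t"])).round(1))
s=load("scene2")
for u,v in [(148,295),(147,300),(150,292),(146,303),(147,313),(140,285),(143,290),(148,288),(152,288)]:
    z=s["depth"][v,u]; p=np.linalg.inv(s["mtx"])@[u,v,1]*z
    print((u,v),(s["R"].T@(p-s["t"])).round(1),s["color"][v,u])
E
```

```text
(260, 185) 195.02507 tool [23.8  0.4  4.5] world [ 610.2 -172.9   37.8]
(260, 195) 180.4321 tool [ 21.2   0.3 -11.3] world [ 612.6 -173.8   53.7]
(260, 205) 182.42377 tool [ 14.4   0.3 -11.1] world [ 619.  -176.1   53.4]
(260, 215) 183.85641 tool [  7.7   0.3 -11.5] world [ 625.3 -178.4   53.8]
(252, 225) 163.0387 tool [  9.4  -4.4 -32.6] world [ 622.1 -182.2   74.9]
(267, 225) 163.72768 tool [  9.1   4.3 -31.9] world [ 625.4 -174.1   74.3]
(260, 225) 163.07658 tool [  9.3   0.3 -32.5] world [ 623.7 -177.9   74.9]
(252, 235) 149.84154 tool [  9.3  -4.  -46.3] world [ 622.3 -181.9   88.6]
(247, 225) 159.42134 tool [ 10.7  -7.1 -35.9] world [ 619.9 -184.3   78.3]
(272, 225) 158.94635 tool [ 10.9   7.  -36.4] world [ 624.6 -171.    78.7]
(252, 285) 129.52287 tool [ -4.4  -3.5 -71.1] world [ 635.4 -186.1  113.4]
(260, 160) 219.12161 tool [36.7  0.4 33. ] world [ 598.1 -168.4    9.4]
(240, 200) 215.02412 tool [  7.9 -14.8  20.9] world [ 619.9 -192.6   21.4]
(300, 230) 84.94802 tool [  37.7   12.1 -105.8] world [ 601.1 -157.   148.1]
(252, 222) 167.44186 tool [  9.4  -4.5 -28. ] world [ 622.1 -182.3   70.3]
(300, 150) 227.4154 tool [43.1 32.7 43.3] world [ 603.1 -135.9   -1. ]
(148, 295) [ 643.  -178.1   54.9] [103   4   0]
(147, 300) [ 655.1 -182.2   57. ] [102   1   0]
(150, 292) [ 678.7 -164.8  142.2] [60 14 18]
(146, 303) [ 658.5 -186.2   50.3] [93  1  1]
(147, 313) [ 665.4 -192.2   10.7] [106  18  12]
(140, 285) [ 665.5 -180.2  159.1] [17 22 24]
(143, 290) [ 672.9 -177.3  148.1] [14 17 22]
(148, 288) [ 675.4 -165.9  156.1] [17 23 21]
(152, 288) [ 674.1 -158.7  148.5] [65 42 40]
```

```bash
python3 - <<'E'
from h import *
c=wcam(load("wrist2")); d=c["depth"]
for u in (250,254,266,270):
  for v in range(212,236,2):
    z=d[v,u]; p=np.linalg.inv(c["mtx"])@[u,v,1]*z; X=c["mount"]@[*p,1]
    print((u,v),X[:3].round(1),c["color"][v,u],end=" ")
  print()
s=load("scene2")
R=Ro.from_euler("xyz",c["rot"]).as_matrix()
for x in(-9.5,9.5):
  for tz in(14,0,-11,-20,-30): print(x,tz,proj(s,c["pos"]+R@[x,0,tz]).round(1))
for v in range(284,302,2):
    for u in (146,148):
        z=s["depth"][v,u]; p=np.linalg.inv(s["mtx"])@[u,v,1]*z
        print((u,v),(R.T@(s["R"].T@(p-s["t"])-c["pos"])).round(1),s["color"][v,u],end=" ")
    print()
E
```

```text
(250, 212) [ 8.8 -6.3 -8.6] [64 13 13] (250, 214) [ 7.1 -6.3 -7.8] [52 12 14] (250, 216) [ 5.9 -6.3 -8.6] [38 10  9] (250, 218) [ 10.9  -5.7 -25.2] [5 6 6] (250, 220) [ 10.5  -5.7 -27.6] [5 5 6] (250, 222) [ 11.   -5.5 -32.1] [10  7  8] (250, 224) [ 11.1  -5.4 -35.2] [7 6 7] (250, 226) [ 10.5  -5.4 -36.7] [8 8 8] (250, 228) [ 10.8  -5.3 -40.3] [7 9 9] (250, 230) [ 10.9  -5.2 -43.3] [10  9 11] (250, 232) [ 10.7  -5.1 -45.7] [10 11 11] (250, 234) [  9.6  -5.1 -45.8] [12 13 13] 
(254, 212) [  9.6  -3.6 -10.9] [119  19  15] (254, 214) [  8.4  -3.6 -11.6] [118  19  17] (254, 216) [ 7.160e+01 -1.000e-01 -1.846e+02] [118  16  11] (254, 218) [  5.2  -3.6 -10.4] [91 15 14] (254, 220) [  9.3  -3.3 -24.4] [14 14 15] (254, 222) [  9.2  -3.3 -27.4] [12 12 13] (254, 224) [  9.7  -3.2 -31.8] [16 14 16] (254, 226) [  9.2  -3.2 -33.6] [13 13 13] (254, 228) [  9.2  -3.1 -36.6] [13 13 13] (254, 230) [  9.4  -3.1 -39.9] [15 13 14] (254, 232) [  9.3  -3.  -42.3] [15 14 16] (254, 234) [  9.4  -3.  -45.2] [15 14 16] 
(266, 212) [  9.9   4.2 -11.9] [123  20  17] (266, 214) [  8.3   4.2 -11.2] [124  21  17] 
[... 1223 characters left out ...]
 286) [ -32.6   25.2 -117.5] [26 23 27] (148, 286) [ -32.4   29.3 -117.5] [14 18 20] 
(146, 288) [ -37.6   26.4 -119. ] [19 22 24] (148, 288) [ -35.2   29.1 -113.8] [17 23 21] 
(146, 290) [ -36.8   24.  -106.8] [22 17 15] (148, 290) [ -37.6   28.8 -109.4] [22 22 23] 
(146, 292) [-36.8  22.2 -96.4] [3 6 5] (148, 292) [ -38.4   27.4 -100.7] [35 22 17] 
(146, 294) [ -5.6   1.  -10. ] [94 18 16] (148, 294) [-4.2  4.8 -7. ] [88  4  3] 
(146, 296) [-12.7   3.3 -15.6] [102   0   0] (148, 296) [-10.6   6.7 -11.1] [100   3   0] 
(146, 298) [-15.4   2.8 -10.5] [107   9  11] (148, 298) [-16.6   8.2 -14.1] [95 17 10] 
(146, 300) [-20.3   3.8 -10.9] [105   0   3] (148, 300) [-18.1   7.1  -6.2] [89 13  2]
```

The gripper shut on nothing. The wrist depth puts the visible pad ends about 22 mm behind the TCP, roughly 10 mm above the bar top, although the stated tip reach is +14. I'll check this against the earlier picture with the gripper open.

```bash
python3 - <<'E'
from h import *
c=wcam(load("w1")); d=c["depth"]
for u in (172,176,180,186,190,335,340,345):
  for v in range(212,236,3):
    z=d[v,u]; p=np.linalg.inv(c["mtx"])@[u,v,1]*z; X=c["mount"]@[*p,1]
    print((u,v),X[:3].round(1),end=" ")
  print()
from rig import env
print([a for a in dir(env) if a[0]!='_'], env.tip_reach)
im=np.hstack([cv2.resize(load(n)["color"][190:320,130:390],(400,200*1),interpolation=cv2.INTER_CUBIC) for n in("w1","wrist2")])
cv2.imwrite("pics/z3.png",im[...,::-1])
E
```

```text
(172, 212) [ -65.7 -126.2  200.1] (172, 215) [ -69.8 -126.2  198.9] (172, 218) [ -75.  -127.   200.4] (172, 221) [ 10.9 -51.2 -30.1] (172, 224) [ 11.1 -49.6 -35.3] (172, 227) [ 10.8 -48.6 -38.9] (172, 230) [  9.5 -48.3 -40.1] (172, 233) [  9.3 -47.3 -43.5] 
(176, 212) [ -65.8 -120.5  200.3] (176, 215) [ -70.5 -121.   200.6] (176, 218) [ 10.9 -50.2 -25.3] (176, 221) [ 10.7 -49.  -29.7] (176, 224) [ 10.  -48.2 -32.5] (176, 227) [  9.5 -47.4 -35.7] (176, 230) [  9.6 -46.1 -40.2] (176, 233) [  9.3 -45.2 -43.5] 
(180, 212) [ -65.5 -114.5  199.7] (180, 215) [ -70.7 -115.3  201.2] (180, 218) [ -74.6 -115.1  199.3] (180, 221) [  9.  -48.  -25.3] (180, 224) [  9.4 -46.4 -31.1] (180, 227) [  9.6 -45.1 -35.9] (180, 230) [  9.6 -43.9 -40.3] (180, 233) [  8.4 -43.6 -41.5] 
(186, 212) [ -65.6 -105.9  199.9] (186, 215) [ -70.2 -106.3  199.9] (186, 218) [ -75.1 -106.7  200.5] (186, 221) [  9.5 -44.  -26.6] (186, 224) [  8.  -43.9 -27.5] (186, 227) [  6.  -44.  -27.3] (186, 230) [  4.9 -43.6 -29.3] (186, 233) [  3.6 -43.4 -30.6] 
(190, 212) [ -65.7 -100.2  200.2] (190, 215) [ -70.7 -100.8  201.2] (19
[... 310 characters left out ...]
.2  45.3 -26.1] (335, 224) [  9.6  43.8 -31.7] (335, 227) [  8.3  43.6 -33.1] (335, 230) [  6.6  43.6 -33.6] (335, 233) [  5.2  43.4 -34.5] 
(340, 212) [-66.5 116.8 201.5] (340, 215) [-70.6 116.7 200.1] (340, 218) [ 10.6  48.6 -24.8] (340, 221) [  8.8  48.6 -25.1] (340, 224) [  9.1  47.1 -30.5] (340, 227) [  9.4  45.6 -35.9] (340, 230) [  9.7  44.2 -40.8] (340, 233) [  9.4  43.3 -44.1] 
(345, 212) [-66.5 124.1 201.6] (345, 215) [-70.7 124.  200.3] (345, 218) [ 11.   51.3 -25.8] (345, 221) [ 10.7  50.1 -29.9] (345, 224) [ 11.1  48.4 -35.5] (345, 227) [  9.5  48.4 -36.1] (345, 230) [  9.4  47.2 -40. ] (345, 233) [ 10.   45.6 -45.4] 
['Unreachable', 'finish_job', 'read_state', 'tip_reach'] 14.0
```

View pics/z3.png

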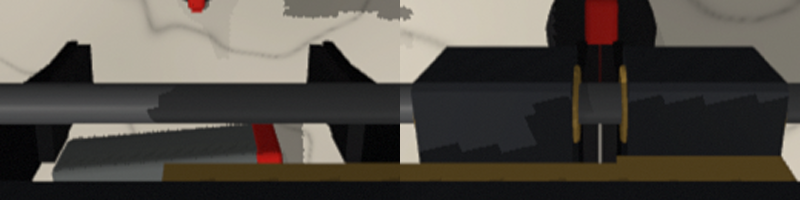

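In the open picture the pads also end at tool z ≈ −23, while the table and the bar measure true. The real tips are therefore about 37 mm shorter than stated. I'll open, go lower in stages, and watch the force.

play_rows --pt "0 0 0 0" --pt "0 0 0 0" --pt "0 0 0 0" --pt "0 0 0 0" --pt "0 0 0 0" --pt "0 0 0 0" --pt "0 0 0 0" --pt "0 0 0 0" --claw 60

```text
t: 5.9
tool_pos: [632.4, -181.3, 42.4]
eef_rot: [3.142, -0.0, 2.794]
wrist_force: [-0.4, 0.0, -0.8]
gripper_width: 0.579
```

play_rows --pt "0 0 0.005 0" --pt "0 0 0.01 0" --pt "0 0 0.015 0" --pt "0 0 0.02 0" --pt "0 0 0.024 0" --pt "0 0 0.024 0" --pt "0 0 0.024 0" --pt "0 0 0.024 0"

```text
t: 6.7
tool_pos: [632.7, -181.4, 18.7]
eef_rot: [-3.142, 0.001, 2.794]
wrist_force: [0.4, 0.7, 0.7]
gripper_width: 0.601
```

```bash
python3 look.py 3 wrist scene; python3 - <<'E'
from h import *
c=load("wrist3")["color"][140:300,130:390]; s=load("scene3")["color"][245:325,105:205]
cv2.imwrite("pics/z4.png",np.hstack([cv2.resize(c,(416,300)),cv2.resize(s,(375,300),interpolation=cv2.INTER_CUBIC)])[...,::-1])
E
```

```text
6.7 [ 632.7 -181.4   18.7] [-3.1415e+00  6.0000e-04  2.7937e+00] [-0.399  0.473  1.564 -0.     1.104 -1.622] [0.4 0.7 0.7] 0.6009088855096125
```

View pics/z4.png

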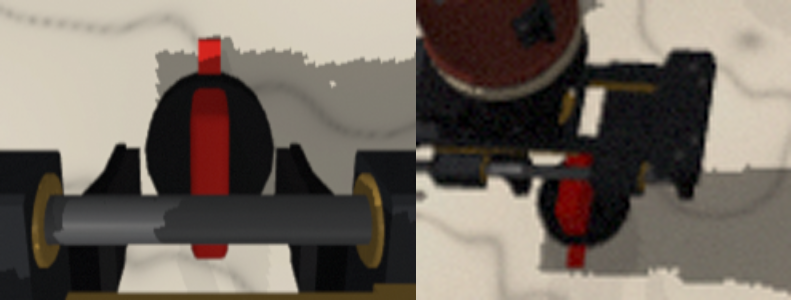

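```bash
python3 - <<'E'
from h import *
c=wcam(load("wrist3")); d=c["depth"]
for u in (180,220,262):
  for v in range(246,310,6):
    z=d[v,u]; p=np.linalg.inv(c["mtx"])@[u,v,1]*z; X=c["mount"]@[*p,1]
    print((u,v),X[:3].round(0),end=" ")
  print()
E
```

```text
(180, 246) [  33.  -24. -107.] (180, 252) [  32.  -24. -109.] (180, 258) [  31.  -23. -110.] (180, 264) [  29.  -23. -111.] (180, 270) [  26.  -24. -109.] (180, 276) [ 11. -31. -88.] (180, 282) [  9. -31. -89.] (180, 288) [  6. -31. -89.] (180, 294) [  4. -31. -89.] (180, 300) [  24.  -21. -121.] (180, 306) [  24.  -20. -123.] 
(220, 246) [  33.  -12. -107.] (220, 252) [  32.  -12. -108.] (220, 258) [  31.  -12. -110.] (220, 264) [  29.  -12. -110.] (220, 270) [  27.  -12. -110.] (220, 276) [-56. -32.  19.] (220, 282) [-62. -32.  19.] (220, 288) [-67. -33.  19.] (220, 294) [-73. -33.  19.] (220, 300) [  24.  -11. -120.] (220, 306) [  24.  -10. -123.] 
(262, 246) [  33.    1. -106.] (262, 252) [  32.    1. -108.] (262, 258) [  31.    1. -110.] (262, 264) [  29.    1. -110.] (262, 270) [  26.    1. -108.] (262, 276) [-23.   1. -34.] (262, 282) [-61.   2.  18.] (262, 288) [-67.   2.  19.] (262, 294) [  72.   -0. -185.] (262, 300) [  24.    1. -120.] (262, 306) [  24.    1. -122.]
```

play_rows --pt "0 0 0.003 0" --pt "0 0 0.006 0" --pt "0 0 0.009 0" --pt "0 0 0.011 0" --pt "0 0 0.012 0" --pt "0 0 0.012 0" --pt "0 0 0.012 0" --pt "0 0 0.012 0"

```text
t: 7.6
tool_pos: [632.6, -181.4, 6.5]
eef_rot: [-3.142, 0.0, 2.794]
wrist_force: [-0.0, 0.2, 0.6]
gripper_width: 0.599
```

play_rows --pt "0 0 0 0" --pt "0 0 0 0" --pt "0 0 0 0" --pt "0 0 0 0" --pt "0 0 0 0" --pt "0 0 0 0" --pt "0 0 0 0" --pt "0 0 0 0" --claw 0 --grip_force 40

```text
t: 8.4
tool_pos: [632.4, -181.3, 6.3]
eef_rot: [3.142, -0.0, 2.794]
wrist_force: [-0.1, 0.8, 0.6]
gripper_width: 0.157
```

Opening is 0.157, about 13.7 mm, so the bar is held. Now lift it and move to a look-point short of the lantern.

play_rows --pt "0 0 0 0" --pt "0 0 -0.005 0" --pt "0 0 -0.02 0" --pt "0 0 -0.045 0" --pt "0 0 -0.08 0" --pt "0 0 -0.115 0" --pt "0 0 -0.145 0" --pt "0 0 -0.155 0"

```text
t: 9.2
tool_pos: [634.9, -182.4, 167.4]
eef_rot: [-3.141, 0.008, 2.794]
wrist_force: [0.3, -0.6, -0.6]
gripper_width: 0.16
```

play_rows --pt "0.015 0.02 0 -1" --pt "0.035 0.05 0 -3" --pt "0.06 0.085 0 -5" --pt "0.085 0.12 0 -7" --pt "0.11 0.155 0 -9" --pt "0.135 0.19 0 -11" --pt "0.155 0.215 0 -12.5" --pt "0.169 0.233 0 -13.5"

```text
t: 10.0
tool_pos: [551.4, 97.5, 160.7]
eef_rot: [3.141, -0.001, 3.032]
wrist_force: [0.9, 0.0, -1.5]
gripper_width: 0.158
```

play_rows --pt "0 0 0 0" --pt "0 0 0 0" --pt "0 0 0 0" --pt "0 0 0 0" --pt "0 0 0 0" --pt "0 0 0 0" --pt "0 0 0 0" --pt "0 0 0 0"

```text
t: 10.8
tool_pos: [553.0, 95.2, 161.4]
eef_rot: [-3.142, 0.0, 3.029]
wrist_force: [-0.5, -0.2, -1.5]
gripper_width: 0.159
```

```bash
python3 look.py 4 wrist scene
```

```text
10.8 [553.   95.2 161.4] [-3.1416  0.      3.029 ] [ 0.03   0.099  1.736 -0.     1.307 -1.428] [-0.5 -0.2 -1.5] 0.15896461993522004
```

View pics/wrist4.png

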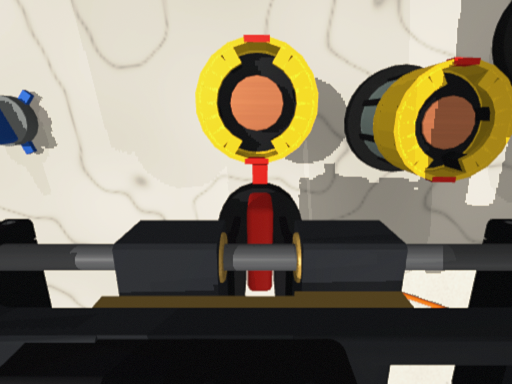

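View pics/scene4.png

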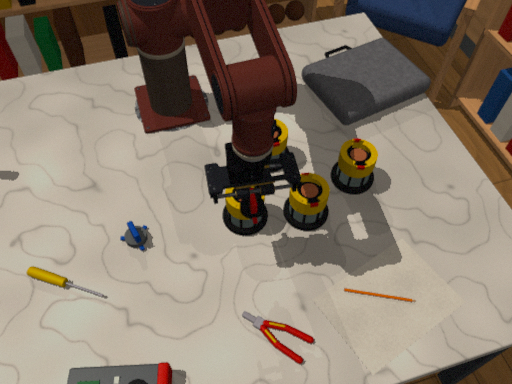

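Wrist view: the cap is held, with its bar at (259,240) and a lug at (260,172). The lantern is ahead, with its copper disc at (257,102) and marks at (257,39) and (257,160).

```bash
python3 - <<'E'
from h import *
c=wcam(load("wrist4")); r,y=masks(c); h=cv2.cvtColor(c["color"],cv2.COLOR_RGB2HSV)
R=Ro.from_euler("xyz",c["rot"]).as_matrix()
cu=((h[...,0]>4)&(h[...,0]<17)&(h[...,1]>90)&(h[...,2]>130)).astype(np.uint8)
m=cu*0; m[60:150,210:305]=cu[60:150,210:305]; print("copper"); rects(c,m,103,200)
k,l,s,ce=cv2.connectedComponentsWithStats(m); i=1+s[1:,4].argmax(); print((R.T@(ray(c,ce[i],103)-c["pos"])).round(1))
m=r*0; m[30:190,235:285]=r[30:190,235:285]; print("marks z110"); rects(c,m,110,10)
k,l,s,ce=cv2.connectedComponentsWithStats(m)
for i in range(1,k): print(s[i],ce[i])
# yellow outer circle
m=y*0; m[25:170,185:330]=y[25:170,185:330]
k,l,s,ce=cv2.connectedComponentsWithStats(m); 
ys,xs=np.where(m); P=np.array([ray(c,(a,b),110)[:2] for a,b in zip(xs,ys)],np.float32); print("yellow",cv2.minEnclosingCircle(P))
# lug edges tool coords
Kt=lambda u,v,d:(c["mount"]@[*(np.linalg.inv(c["mtx"])@[u,v,1]*d),1])[:3].round(1)
d=c["depth"]
for u,v in[(260,165),(260,172),(260,178),(260,200),(260,215),(253,172),(267,172),(240,195),(280,195),(257,105),(230,150),(206,100),(308,100)]: print((u,v),Kt(u,v,d[v,u]), c["color"][v,u])
im=c["color"][20:300,180:340]; cv2.imwrite("pics/z5.png",cv2.resize(im,(343,600),interpolation=cv2.INTER_CUBIC)[...,::-1])
print("dark bounds row172:",[ (u,c['color'][172,u].tolist()) for u in range(250,271)])
E
```

```text
copper
[230, 75, 53, 56, 2263] px [256.3 102.4] mean [473.1 101.7] ctr [473.5 101.6] size [42.8 42.6] ang 4.6
[80.3 -2.5 58.3]
marks z110
[244, 35, 26, 7, 166] px [256.1  37.9] mean [426.9 107. ] ctr [427.  107.3] size [18.9  4.1] ang 83.5
[245, 157, 23, 28, 425] px [258.5 170. ] mean [528.   97.2] ctr [528.4  95.1] size [18.6 23.4] ang 173.9
[244  35  26   7 166] [256.09638554  37.89759036]
[245 157  23  28 425] [258.53882353 169.96941176]
yellow ((473.7078552246094, 101.7796630859375), 49.066715240478516)
(260, 165) [39.1  0.4 -2.7] [202  35  30]
(260, 172) [34.5  0.4 -2.9] [232  42  34]
(260, 178) [30.5  0.4 -3.3] [233  43  35]
(260, 200) [ 23.9   0.3 -30.8] [109  17  15]
(260, 215) [ 21.3   0.2 -48.4] [146  26  21]
(253, 172) [34.5 -4.2 -3.1] [233  50  43]
(267, 172) [34.5  4.9 -3. ] [234 147 132]
(240, 195) [ 22.5 -12.2 -15.7] [33 34 34]
(280, 195) [ 22.1  12.9 -14.4] [22 21 22]
(257, 105) [78.3 -2.  59.6] [223 134  86]
(230, 150) [ 42.  -24.6  51.9] [245 221  40]
(206, 100) [ 81.9 -42.7  52.4] [245 227  49]
(308, 100) [81.8 38.7 50.5] [245 220  39]
dark bounds row172: [(250, [234, 231, 219]), (251, [234, 232, 217]), (252, [234, 122, 110]), (253, [233, 50, 43]), (254, [233, 40, 34]), (255, [233, 43, 36]), (256, [232, 43, 36]), (257, [232, 43, 36]), (258, [232, 44, 35]), (259, [232, 42, 35]), (260, [232, 42, 34]), (261, [232, 43, 35]), (262, [232, 43, 35]), (263, [233, 44, 36]), (264, [232, 43, 34]), (265, [232, 39, 31]), (266, [233, 55, 47]), (267, [234, 147, 132]), (268, [235, 231, 214]), (269, [235, 231, 218]), (270, [235, 230, 217])]
```

View pics/z5.png

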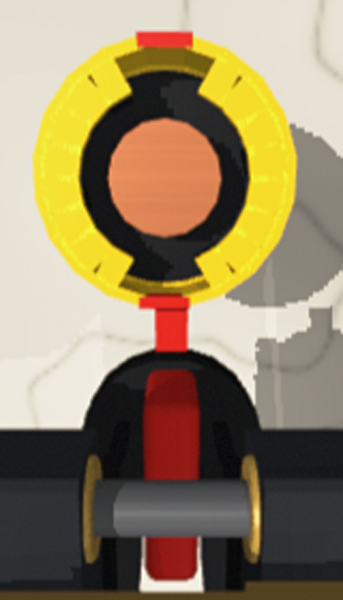

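play_rows --pt "0.015 0 0 0" --pt "0.035 -0.001 0 0" --pt "0.055 -0.001 0 0" --pt "0.07 -0.002 0 0" --pt "0.078 -0.002 0 0" --pt "0.0805 -0.0023 0 0" --pt "0.0805 -0.0023 0 0" --pt "0.0805 -0.0023 0 0"

```text
t: 11.7
tool_pos: [473.4, 102.0, 161.5]
eef_rot: [3.142, 0.001, 3.029]
wrist_force: [0.0, 0.1, -1.0]
gripper_width: 0.159
```

play_rows --pt "0 0 0.005 0" --pt "0 0 0.015 0" --pt "0 0 0.025 0" --pt "0 0 0.032 0" --pt "0 0 0.037 0" --pt "0 0 0.038 0" --pt "0 0 0.038 0" --pt "0 0 0.038 0"

```text
t: 12.5
tool_pos: [473.0, 102.1, 123.7]
eef_rot: [3.142, 0.001, 3.029]
wrist_force: [0.6, 0.5, -0.9]
gripper_width: 0.157
```

```bash
python3 look.py 5 wrist scene; python3 - <<'E'
from h import *
c=load("wrist5")["color"][80:300,160:360]; s=load("scene5")["color"][165:245,205:295]
cv2.imwrite("pics/z6.png",np.hstack([cv2.resize(c,(400,440)),cv2.resize(s,(395,440),interpolation=cv2.INTER_CUBIC)])[...,::-1])
E
```

```text
12.5 [473.  102.1 123.7] [3.1415e+00 7.0000e-04 3.0293e+00] [ 0.049 -0.052  1.964 -0.     1.229 -1.409] [ 0.6  0.5 -0.9] 0.1565516485043747
```

View pics/z6.png

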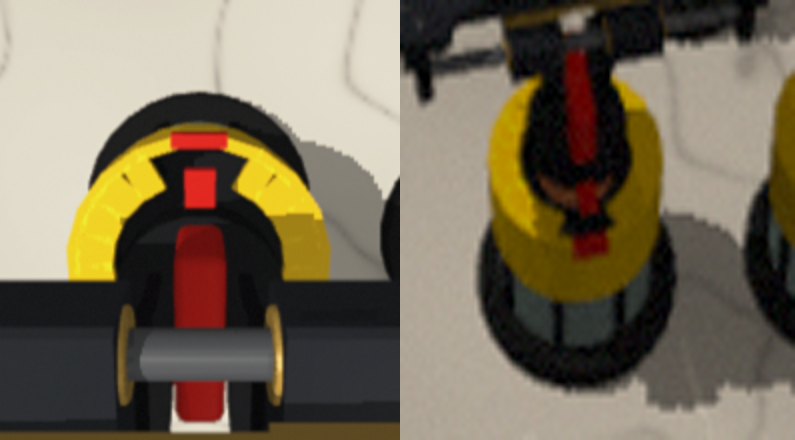

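The lug at crop (200,187) sits centred over the slot in both views. Pushing in.

play_rows --pt "0 0 0.003 0" --pt "0 0 0.006 0" --pt "0 0 0.009 0" --pt "0 0 0.012 0" --pt "0 0 0.015 0" --pt "0 0 0.017 0" --pt "0 0 0.017 0" --pt "0 0 0.017 0"

```text
t: 13.4
tool_pos: [472.7, 102.1, 106.4]
eef_rot: [-3.142, -0.0, 3.029]
wrist_force: [-1.4, -0.1, 1.1]
gripper_width: 0.163
```

play_rows --pt "0 0 0.002 0" --pt "0 0 0.004 0" --pt "0 0 0.006 0" --pt "0 0 0.008 0" --pt "0 0 0.01 0" --pt "0 0 0.012 0" --pt "0 0 0.0125 0" --pt "0 0 0.0125 0"

```text
t: 14.2
tool_pos: [473.0, 102.1, 94.0]
eef_rot: [3.141, 0.0, 3.029]
wrist_force: [-0.8, 0.1, 3.6]
gripper_width: 0.158
```

```bash
python3 look.py 6 wrist scene; python3 - <<'E'
from h import *
c=load("wrist6")["color"][80:300,160:360]; s=load("scene6")["color"][165:245,205:295]
cv2.imwrite("pics/z7.png",np.hstack([cv2.resize(c,(400,440)),cv2.resize(s,(395,440),interpolation=cv2.INTER_CUBIC)])[...,::-1])
E
```

```text
14.2 [473.  102.1  94. ] [3.1415e+00 5.0000e-04 3.0293e+00] [ 0.049 -0.015  1.988  0.     1.168 -1.409] [-0.8  0.1  3.6] 0.1583767542195215
```

View pics/z7.png

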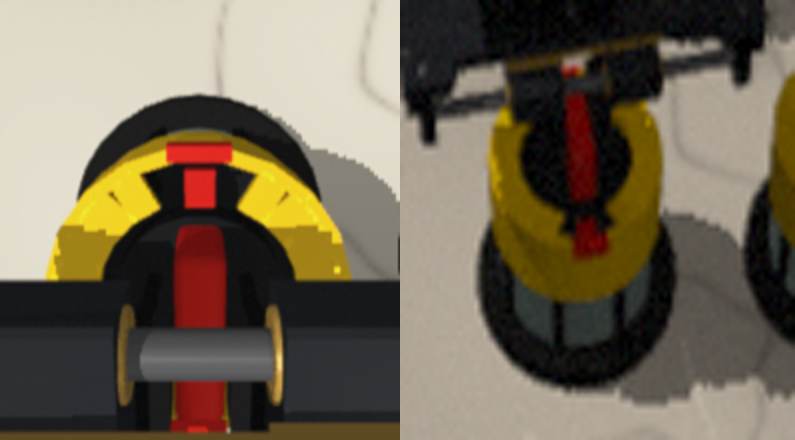

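Spring force reads about 4.5 N, which fits roughly 15 mm of travel. Now turn clockwise.

play_rows --pt "0 0 0 4" --pt "0 0 0 11" --pt "0 0 0 18" --pt "0 0 0 25" --pt "0 0 0 32" --pt "0 0 0 39" --pt "0 0 0 46" --pt "0 0 0 52"

```text
t: 15.1
tool_pos: [473.1, 102.1, 94.1]
eef_rot: [3.141, 0.001, 2.117]
wrist_force: [0.1, 0.9, 4.2]
gripper_width: 0.16
```

play_rows --pt "0 0 0 2" --pt "0 0 0 4" --pt "0 0 0 6" --pt "0 0 0 7" --pt "0 0 0 8" --pt "0 0 0 9" --pt "0 0 0 9" --pt "0 0 0 9"

```text
t: 15.9
tool_pos: [473.1, 102.1, 94.0]
eef_rot: [3.141, 0.0, 1.965]
wrist_force: [1.0, 0.5, 3.3]
gripper_width: 0.158
```

```bash
python3 look.py 7 wrist scene; python3 - <<'E'
from h import *
from rig import env
s=env.read_state();print(s["torque"],np.degrees(s["eef_rot"][2]))
c=load("wrist7")["color"][80:300,160:360]; s=load("scene7")["color"][165:245,205:295]
cv2.imwrite("pics/z8.png",np.hstack([cv2.resize(c,(400,440)),cv2.resize(s,(395,440),interpolation=cv2.INTER_CUBIC)])[...,::-1])
E
```

```text
15.9 [473.1 102.1  94. ] [3.1408e+00 3.0000e-04 1.9650e+00] [ 0.049 -0.015  1.988 -0.     1.167 -0.345] [1.  0.5 3.3] 0.15775487640875294
[-0.12454151 -0.2966371   0.04852565] 112.58207557412577
```

View pics/z8.png

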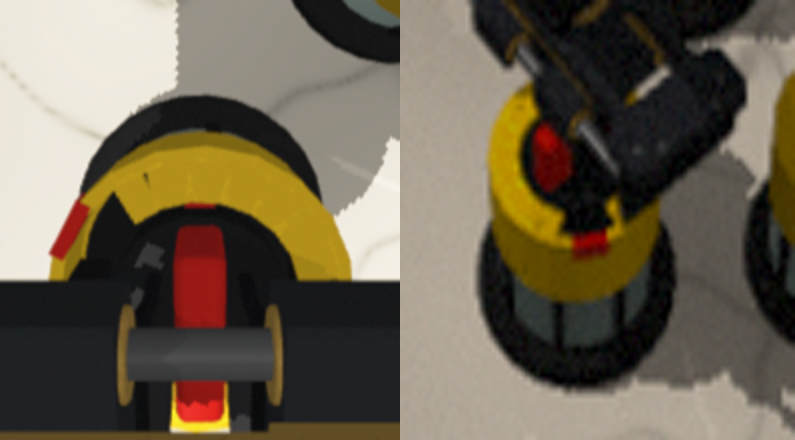

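play_rows --pt "0 0 0 1" --pt "0 0 0 2" --pt "0 0 0 3" --pt "0 0 0 4" --pt "0 0 0 4" --pt "0 0 0 4" --pt "0 0 0 4" --pt "0 0 0 4"

```text
t: 16.8
tool_pos: [473.1, 102.1, 94.0]
eef_rot: [3.141, 0.0, 1.895]
wrist_force: [3.8, 0.1, 5.4]
gripper_width: 0.16
```

```bash
python3 - <<'E'
import numpy as np
from rig import env
s=env.read_state();print(s["torque"],np.degrees(s["eef_rot"][2]),s["wrist_force"],s["tool_pos"],s["gripper_width"])
E
```

```text
[-0.00958279 -0.74216113  1.0684735 ] 108.57969348870598 [3.84109806 0.07919569 5.38410984] [473.0959752  102.07958363  94.0369044 ] 0.1598376833882697
```

Moment is now about +1.1 N m, so the cap is at the stop. Raise it 6 mm to seat the lugs under the lip, then release.

play_rows --pt "0 0 -0.001 0" --pt "0 0 -0.002 0" --pt "0 0 -0.003 0" --pt "0 0 -0.004 0" --pt "0 0 -0.005 0" --pt "0 0 -0.006 0" --pt "0 0 -0.006 0" --pt "0 0 -0.006 0"

```text
t: 17.6
tool_pos: [472.7, 102.0, 98.1]
eef_rot: [3.141, -0.0, 1.894]
wrist_force: [10.7, 0.2, -8.9]
gripper_width: 0.159
```

play_rows --pt "0 0 0 0" --pt "0 0 0 0" --pt "0 0 0 0" --pt "0 0 0 0" --pt "0 0 0 0" --pt "0 0 0 0" --pt "0 0 0 0" --pt "0 0 0 0" --claw 60

```text
t: 18.4
tool_pos: [472.7, 102.1, 99.9]
eef_rot: [3.142, -0.0, 1.895]
wrist_force: [-1.0, 0.6, -0.5]
gripper_width: 0.598
```

play_rows --pt "0 0 -0.005 0" --pt "0 0 -0.015 0" --pt "0 0 -0.03 0" --pt "0 0 -0.05 0" --pt "0 0 -0.07 0" --pt "0 0 -0.085 0" --pt "0 0 -0.09 0" --pt "0 0 -0.09 0"

```text
t: 19.2
tool_pos: [473.3, 102.1, 190.8]
eef_rot: [3.14, 0.001, 1.895]
wrist_force: [-0.0, 0.3, 0.2]
gripper_width: 0.602
```

```bash
python3 look.py 8 wrist scene top; python3 - <<'E'
from h import *
c=load("wrist8")["color"][80:300,160:360]; s=load("scene8")["color"][165:245,205:295]
cv2.imwrite("pics/z9.png",np.hstack([cv2.resize(c,(400,440)),cv2.resize(s,(395,440),interpolation=cv2.INTER_CUBIC)])[...,::-1])
E
```

```text
19.2 [473.3 102.1 190.8] [3.1398e+00 5.0000e-04 1.8948e+00] [ 0.049 -0.118  1.894 -0.     1.363 -0.275] [-0.   0.3  0.2] 0.6021396789642691
```

View pics/z9.png

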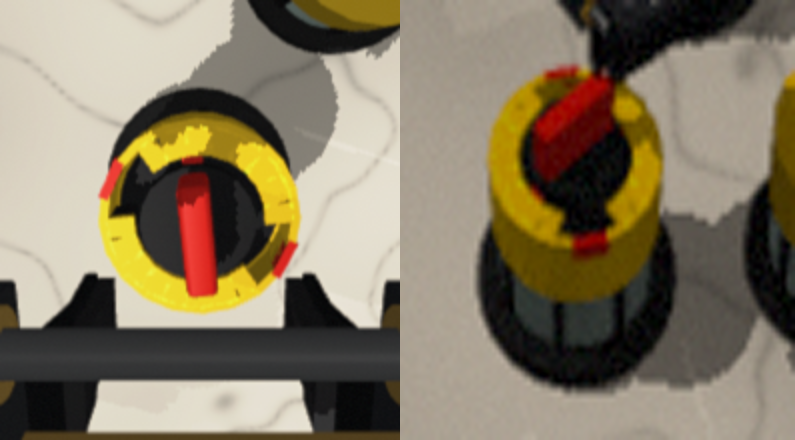

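```bash
python3 - <<'E'
from h import *
c=wcam(load("wrist8")); r,y=masks(c); m=r*0; m[165:232,245:272]=r[165:232,245:272]
rects(c,m,149,100)
m=r*0; m[150:230,205:320]=r[150:230,205:320]; rects(c,m,110,8)
d=c["depth"]
for u,v in [(256,180),(258,195),(260,210),(262,222),(235,190),(285,190),(240,185),(278,190),(256,160)]:
    p=np.linalg.inv(c["mtx"])@[u,v,1]*d[v,u]; print((u,v),(c["R"].T@(p-c["t"])).round(1),c["color"][v,u])
E
```

```text
[248, 166, 21, 62, 972] px [258.1 196.4] mean [470.9 105.9] ctr [471.1 105.2] size [14.  53.2] ang 113.9
[210, 159, 11, 20, 91] px [215.3 169. ] mean [426.9 108.1] ctr [427.3 107.9] size [19.9  5.1] ang 87.0
[251, 159, 11, 3, 30] px [256.1 160. ] mean [461.2 128.7] ctr [461.1 128.7] size [9.5 1.9] ang 18.5
[248, 166, 21, 62, 972] px [258.1 196.4] mean [474.5  94.9] ctr [474.8  94.1] size [16.4 62.4] ang 113.9
[297, 201, 12, 17, 90] px [301.4 208.8] mean [519.2  96.6] ctr [518.7  96.6] size [18.2  6.3] ang 83.4
(256, 180) [464.8 118.7 147.9] [134  21  18]
(258, 195) [470.4 107.2 148.5] [232  53  45]
(260, 210) [476.2  95.  148.3] [229  49  42]
(262, 222) [481.4  85.1 147.8] [226  46  38]
(235, 190) [450.9  96.3 117.3] [49 50 49]
(285, 190) [496.2 110.9 115.5] [37 38 36]
(240, 185) [454.  102.1 116. ] [48 47 47]
(278, 190) [489.8 108.9 116. ] [30 30 30]
(256, 160) [461.3 127.9 104.8] [132  19  16]
```

View pics/top8.png

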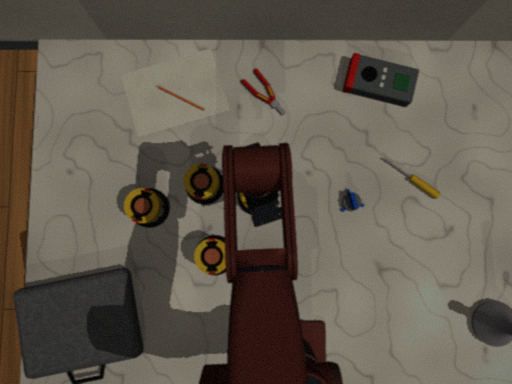

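```bash
python3 - <<'E'
from rig import env
print(env.finish_job())
E
```

```text
the job is handed in; nothing more can be done
None
```

The red-lug cap is locked in the rightmost yellow lantern, and I handed the job in at about 19 s with the gripper open and clear above it. I lined the cap up with the red slots, pushed it in to about 5 mm above the mouth and turned it clockwise. A moment of about 1.1 N m showed it had reached the stop. I raised it against the lip and let go.

**Last checks, after release:**
- **Height:** the bar top is at about 148.4 mm, so the cap centre is about 11.5 mm above the mouth (12 expected). It sits level, and the lug top reads 104.8 mm, right at the underside of the lip.
- **Turn:** the bar stands at 113.9°, against 173–173.5° for the slots, so it turned about 59–59.6° of the 60°.
- **Other cap:** in the last top view the blue cap is where it was at the start.

**What went wrong or disagreed:**
- **First grasp:** it closed on nothing above the bar. The pads really end about 23 mm behind the TCP, not 14 mm ahead of it as `env.tip_reach` says. I regrasped about 36 mm lower and it held.
- **Lantern position:** the top and wrist cameras differed by about 2 mm in y. I used the wrist reading, and the cap went in freely.

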